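# Turn a board over in its rework frame, lock it and set the probe block on

### The arm

A 6-joint arm with a two-finger parallel gripper is mounted at the origin on a cart in front of the work surface, level with it; the furniture and walls round the work are solid. World frame = base frame: x ahead of the robot, y to its left, z up, the work surface at z = 0. Lengths are in m, angles in degrees, forces in N, time in s.
With the tool pointing down it reaches from about 0.325 to 0.9 m from the base axis. Payload 3.5 kg.
Tool frame: the origin (TCP) lies between the finger pads; the fingertips stand 19 mm ahead of it and the grasp point (between the pads) is the TCP; z points along the fingers, y is the direction in which the jaws open and shut (so a half turn about z gives the same grasp; the last joint's range is limited). The gripper opens to 85 mm and grips with 20 to 120 N. Pads are 22 mm wide; open, the fingers measure 114 mm over their backs; the gripper's body (76 mm by 85 mm) begins 54 mm behind the grasp point. The pads swing forward as they close: fully open they stand 13 mm farther back than shut.
Start: joints at [65.352, 15.837, -1.513, 72.651, 0, 84.076], TCP at [0.201, 0.592, 0.25] pointing down, gripper open.
Joint ranges: [-178.77, 178.77], [-48.84, 107.48], [-61.69, 71.31], [-111.58, 123.2], [-90, 87.43], [-180, 180]. Speed limits (degrees/s): [147.25, 147.25, 180, 180, 180, 180].

### API

Orientations are given as [roll, pitch, yaw] about the fixed x, y, z axes, in that order (R = Rz(yaw) Ry(pitch) Rx(roll)).
In Python, from rig import manip, eyes gives the robot as it stands. The module is installed in compiled form; this text tells all that it offers.
- The arm moves only by the tool arm_command, never from a script. Its argument "commands" is text: rows parted by semicolons, each of 5 numbers parted by spaces: the gripper's target within -1 to 1 (fully open at 1, half-way at 0, shut at -1), then the shift along the world's x, y, z in m, then the turn about the world's z in degrees. A call has 1 to 8 rows; each row shifts and turns the pose as measured when the row begins; what a row does not reach is not made up. A row lasts 1/8 s, in which the tool goes at most 62.5 mm and 10.7 degrees, less where a joint would pass 70% of its speed; a pose out of reach is approached as far as the arm can. A call is refused whole if a number of a shift passes 0.0625 or a number of a turn 10.7, either way. A call with a gripper value outside its range is refused whole. The fingers move at their own pace and stop on an object; the grip force is fixed at half the most. Time passes only in rows, so rows that do not move let the fingers close. It gives the time, the measured TCP pose, the force and the opening at its end, in the units of the state.
- manip.get_obs(): the state, without advancing time (a new reading comes with each control period).
- eyes.read_camera(name): name is "scene" or "top" or "wrist"; returns a dict with "image" (480x640x3 uint8, red, green, blue), "depth" (480x640 float32, m along the optical axis (not along the pixel's ray), 0 where there is no reading), "camera_matrix" (3x3 intrinsics, pixels), "world_from_camera" (4x4, takes a point from camera to world coordinates). Camera axes: x right, y down, z forward; pixel columns grow to the right and rows downward; lengths in m; the calibration is good to about 2 mm. A picture is of the moment at which its call begins.
- manip.sign_off(): hands the job in, once; it reports no verdict.
The state is a dict: "clock": time; "joints": joint angles; "qvel": joint speeds; "tau": joint torques, N m; "eef_pos": TCP position; "eef_rot": TCP orientation; "ft_force": force on the tool from outside, world axes, zero at the start; "torque": the same for the moment, N m; "finger_gap": finger opening in m.
Only numpy, scipy, OpenCV 4.12 (cv2) and the standard library are available. Lean on these libraries where they do the work, as an engineer would, in place of code of your own. Each camera call takes 0.05 s, during which the arm holds its last target.

### The job

The circuit board in the rework frame must be tested from its solder side: loosen the orange locking knob fully (anticlockwise), turn the frame right over by its black bar handle until it rests on the other stop, and tighten the knob fully again (clockwise). Then set the blue probe block upright inside the white outline on the side of the board now on top, its length along the outline's length, and let go of it. Keep the fingers off the board, and do not knock over or push away the beaker and the bottle on the bench.

Things in the scene. Friction and masses are not known exactly. Their poses are not given: they have to be found in the camera images.
- stand: Fixed stand: base plate 130 x 285 mm, 14 mm high, with grey posts at y = +112 and -137 mm that carry the turning frame. Origin on the bench under the board's middle; z up; y along the board's long axis. The turning axis runs along y, 100 mm above the bench, through the middle of the board. The bracket under the knob (at y = -118 mm) is 138 mm high; the rest is lower.
- frame (a joint): Angle about the stand's y, rad. 0: level on a stop, components up, handle on the -x side; growing, the handle rises over the top (1.57) to the +x side; 3.14: level on the other stop, solder side up. Frame 96 x 192 x 14 mm, board 5 mm thick. Turns lightly (under 1 N at the handle), sinks slowly to the nearer stop if let go. A tight knob locks it by a plunger in a notch (notches at 0 and 3.14).
- handle (a point): Middle of the black bar handle: round, 12 mm thick, 90 mm long, parallel to the stand's y, 90 mm from the turning axis, on two thin arms at its ends (90 mm apart). 36 mm of open space between bar and frame rail. Axes turn with the frame. The bar can turn between the fingers as the frame swings over.
- lock_knob (a joint): Angle of the locking knob, rad: 0 tight (plunger in the notch), 1.4 fully loose; grows anticlockwise seen from above. The plunger is clear of the notch from about 1.0. Needs 0.05 N m, stays where left; the whole turn can be done in one grasp. Goes home only with the frame on a stop.
- knob_grip (a point): Grip point of the locking knob: on its vertical axis, 166 mm above the bench, 10 mm under the top of its upright orange fin (40 long, 12 thick, 33 mm high); 22 mm under it lies a black disc of 36 mm diameter. Axes turn with the knob: x along the fin (the stand's x when the joint is 0), y across its thickness, z up.
- field (a point): Centre of the white-outlined field (56 x 108 mm, length along y) on the board's solder side, on its surface, 10 mm from the board's middle towards the stand's +y. Axes are the frame's: y as the stand's, z into the board (straight down when the frame is at 3.14). The surface then lies 102.5 mm above the bench, the rails beside it 4.5 mm higher.
- block_center (a point): Centre of the loose probe block, half-way up (26 mm over its underside). Blue base 44 x 96 x 18 mm (x, y, z); on it a grey upright grip 24 x 60 mm, 34 mm high, whose top is 26 mm over this point: pinch it across its 24 mm (x). 52 mm high in all, 0.13 to 0.25 kg. Length along y; both ends alike. Stands upright on the bench.
- bottle_center (a point): Bystander, half-way up: loose reagent bottle with blue cap, 56 mm in diameter, 106 mm high. z up.
- beaker_center (a point): Bystander, half-way up: loose glass beaker, 58 mm in diameter, 70 mm high. z up.

How it is judged (in metres and radians):
On the way, in this order (a step that is already met when the one before it is completed fails the run):
1. the locking knob is loosened, the frame still on its first stop (value of joint lock_knob above 1.1 rad and value of joint frame below 0.3 rad), for 0.1 s.
2. the frame is turned right over onto the other stop (value of joint frame above 3.04 rad), for 0.2 s.
3. the knob is tight again with the frame turned over (value of joint frame above 3.04 rad and value of joint lock_knob below 0.25 rad), for 0.2 s.
4. the probe block stands on the outlined field (horizontal distance between block_center and field below 0.01 m and z of block_center in the frame of field between -0.031 and -0.02 m and angle between the y axis of block_center and the y axis of field, either way round below 0.14 rad and angle between block_center's own z axis and vertical below 0.12 rad), for 0.2 s.
At the end, for the whole second after the job is handed in: The frame is turned over (joint above 3.04 rad), the knob is tight (below 0.25 rad), and the probe block rests upright on the solder side, its centre within 10 mm of the field's centre, its length within 0.14 rad of the outline's length, at rest and released (all of step 3 and all of step 4 and linear speed of probe_block below 0.02 m/s); the robot touches nothing.
It fails at once if the fingers press on the board (over 5 N) (contact force between the fingers and frame_c0 above 5 N).
It fails at once if the beaker or the bottle is knocked over or pushed more than 5 cm (distance of any of bottle_center, beaker_center from where it was at the start of the episode above 0.05 m or angle between any of bottle_center, beaker_center's own z axis and vertical above 0.6 rad).
It also fails if it takes over 72 s, if anything falls off the work surface, if the arm or the gripper's body presses on something with over 40 N, if the wrist force passes 120 N, or if a joint passes its speed limit or range.

## Working session

There is one attempt and no reset: what is moved stays moved. The work goes in short steps, Python scripts to look and compute and a tool call to move; the robot and the scene stay as the last step left them, time stands still between calls to the robot, and variables do not carry over. Pictures are saved under pics/ and viewed, and the job is handed in when it is done.

Besides the shell and the picture viewer there is one more tool, called after "Request:" by a JSON object that holds its "api" and its "payload", one argument or row to a line. arm_command: Moves the arm, as the interface text tells. Its arguments: {"type":"object","properties":{"commands":{"type":"string"}},"required":["commands"]}

```bash
mkdir -p pics; ls; cat > h.py <<'E'
from rig import manip, eyes
import numpy as np, cv2
def shot(cam,name):
    r=eyes.read_camera(cam); cv2.imwrite(f'pics/{name}.png',r['image'][:,:,::-1]); 
    np.savez(f'{name}.npz',**{k:r[k] for k in r}); return r
def cloud(r):
    K=r['camera_matrix'];d=r['depth'];v,u=np.mgrid[:480,:640]
    P=np.stack([(u-K[0,2])/K[0,0]*d,(v-K[1,2])/K[1,1]*d,d],-1)
    T=r['world_from_camera'];return P@T[:3,:3].T+T[:3,3]
def ld(n): return dict(np.load(f'{n}.npz'))
E
python3 - <<'E'
from h import *
for c in ['scene','top','wrist']:
    r=shot(c,c+'0'); print(c,r['world_from_camera'].round(3).tolist(),r['camera_matrix'].round(1).tolist())
print(manip.get_obs())
E
```

```text
pics
scene [[0.686, -0.274, 0.674, -0.044], [-0.727, -0.273, 0.63, -0.646], [0.011, -0.922, -0.386, 0.45], [0.0, 0.0, 0.0, 1.0]] [[434.3, 0.0, 321.1], [0.0, 434.3, 239.4], [0.0, 0.0, 1.0]]
top [[-0.013, -0.998, 0.066, 0.443], [-1.0, 0.014, 0.011, -0.113], [-0.012, -0.066, -0.998, 1.296], [0.0, 0.0, 0.0, 1.0]] [[601.1, 0.0, 318.9], [0.0, 601.1, 230.7], [0.0, 0.0, 1.0]]
wrist [[0.322, 0.911, 0.259, 0.135], [0.947, -0.309, -0.09, 0.615], [-0.002, 0.274, -0.962, 0.373], [0.0, 0.0, 0.0, 1.0]] [[404.9, 0.0, 311.7], [0.0, 404.9, 237.6], [0.0, 0.0, 1.0]]
{'clock': 0.15, 'joints': array([ 6.53524554e+01,  1.58694615e+01, -1.57589237e+00,  7.26515580e+01,
       -1.70085731e-03,  8.40760309e+01]), 'qvel': array([-0.09500999, -0.1674749 ,  0.35513262, -0.00161504,  0.08787657,
       -0.05595262]), 'tau': array([ 8.96729889e-04, -4.46059692e+01,  2.95638084e+01,  1.05469112e-02,
        5.56225189e-06, -8.89255517e-06]), 'eef_pos': array([0.20040811, 0.59141519, 0.24943548]), 'eef_rot': array([-1.79903430e+02, -8.31036986e-03,  1.61276419e+02]), 'ft_force': array([0.26580156, 0.21490473, 0.20925163]), 'torque': array([-0.00189248,  0.04962749, -0.06310357]), 'finger_gap': 0.08539158760885739}
```

View pics/scene0.png

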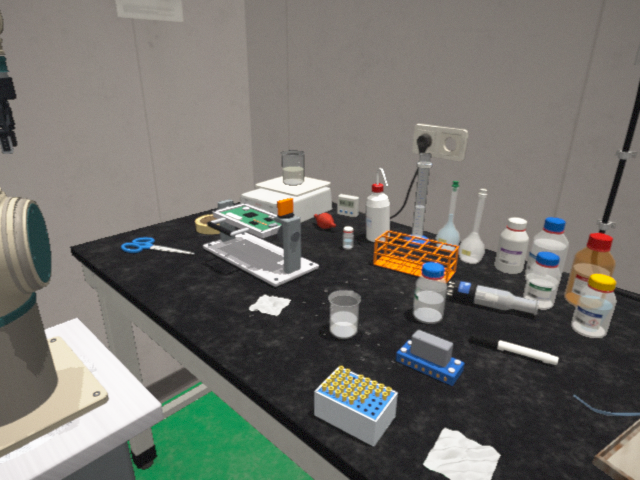

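View pics/top0.png

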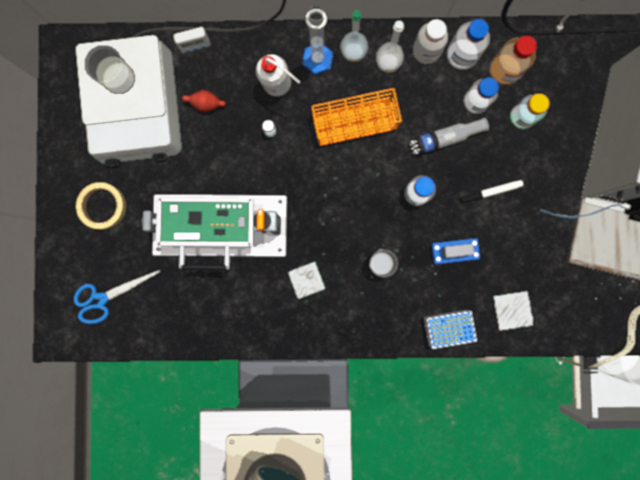

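The scene view shows the frame at about (250,215) with the orange knob at (285,207), the beaker at (344,315), the bottle at (430,293) and the blue block at (430,355). In the top view the board is at (207,222), knob (262,220), handle (205,265), beaker (382,263), bottle (420,190), block (457,250). Next I'll measure these.

```bash
python3 - <<'E'
from h import *
r=ld('top0');P=cloud(r);im=r['image'];hsv=cv2.cvtColor(im,cv2.COLOR_RGB2HSV)
def crop(u0,u1,v0,v1):
    m=np.zeros((480,640),bool);m[v0:v1,u0:u1]=1;return m
H,S,V=[hsv[...,i].astype(int) for i in range(3)]
def rep(n,m):
    m=m&(r['depth']>0)
    q=P[m];
    v,u=np.nonzero(m)
    c=q[:,:2].mean(0);w,E=np.linalg.eigh(np.cov(q[:,:2].T)); a=E[:,1]
    rect=cv2.minAreaRect(q[:,:2].astype(np.float32)*1000)
    print(n,len(q),'mean',q.mean(0).round(4),'zrange',np.percentile(q[:,2],[2,50,98]).round(4),'rect',rect,'ang',np.degrees(np.arctan2(a[1],a[0])).round(2),'px',u.mean().round(1),v.mean().round(1))
rep('board',crop(140,295,180,280)&(H>45)&(H<85)&(S>80))
rep('fin',crop(245,290,200,240)&(H<25)&(S>150)&(V>120))
rep('white',crop(140,295,180,262)&(S<40)&(V>150)&(P[...,2]<.05))
rep('frame',crop(140,295,180,275)&(P[...,2]>.1)&(P[...,2]<.12))
rep('handle',crop(175,240,255,280)&(P[...,2]>.06))
B=crop(425,490,230,270)
rep('blockbase',B&(H>95)&(H<125)&(S>120)&(P[...,2]<.03))
rep('blocktop',B&(P[...,2]>.042))
rep('cap',crop(400,445,170,215)&(P[...,2]>.095))
rep('bottle',crop(395,445,165,220)&(P[...,2]>.03))
rep('beaker',crop(360,405,240,290)&(P[...,2]>.02))
rep('beakerrim',crop(360,405,240,290)&(P[...,2]>.06))
rep('tiprack',crop(415,490,300,360)&(P[...,2]>.03))
big=cv2.resize(im[170:290,130:300],None,fx=4,fy=4,interpolation=cv2.INTER_CUBIC);cv2.imwrite('pics/topz.png',big[:,:,::-1])
E
```

```text
board 2423 mean [0.5442 0.1295 0.1028] zrange [0.0982 0.1029 0.1075] rect ((545.0272216796875, 129.1083526611328), (173.0284881591797, 76.77753448486328), 89.07923889160156) ang 86.45 px 204.0 221.5
fin 147 mean [0.5384 0.01   0.1679] zrange [0.1415 0.1745 0.1794] rect ((539.9957275390625, 13.101171493530273), (16.530872344970703, 35.8822021484375), 88.7025146484375) ang 177.99 px 260.2 220.8
white 2342 mean [0.5331 0.0737 0.0138] zrange [0.0035 0.0141 0.0193] rect ((544.285888671875, 115.91184997558594), (286.7892150878906, 133.23834228515625), 89.15979766845703) ang 96.54 px 238.4 229.7
frame 4983 mean [0.5369 0.1319 0.1051] zrange [0.1003 0.1047 0.115 ] rect ((520.8120727539062, 116.82906341552734), (274.7416076660156, 143.63165283203125), 88.87873840332031) ang 88.08 px 202.6 225.1
handle 382 mean [0.458  0.1302 0.1047] zrange [0.0992 0.1047 0.1101] rect ((463.4322509765625, 130.99391174316406), (99.66185760498047, 27.81844711303711), 89.22380065917969) ang 89.18 px 203.5 264.7
blockbase 572 mean [ 0.481  -0.3845  0.0138] zrange [-0.0035  0.0166  0.0234] rect ((481.7035827636719,
[... 641 characters left out ...]
435302734, 54.620174407958984), 44.18614959716797) ang -140.74 px 419.8 189.5
beaker 592 mean [ 0.458  -0.2316  0.0421] zrange [0.0243 0.0319 0.0715] rect ((457.426513671875, -229.23831176757812), (54.772789001464844, 53.655860900878906), 45.17985153198242) ang -165.3 px 383.1 262.6
beakerrim 177 mean [ 0.4585 -0.2311  0.067 ] zrange [0.0608 0.0674 0.073 ] rect ((457.426513671875, -229.23831176757812), (54.772789001464844, 53.655860900878906), 45.17985153198242) ang -174.62 px 384.0 262.2
tiprack 1394 mean [ 0.3196 -0.3672  0.0427] zrange [0.0349 0.042  0.0531] rect ((318.8360900878906, -368.65618896484375), (63.536128997802734, 93.34970092773438), 8.580537796020508) ang 99.29 px 450.4 329.0
```

View pics/topz.png

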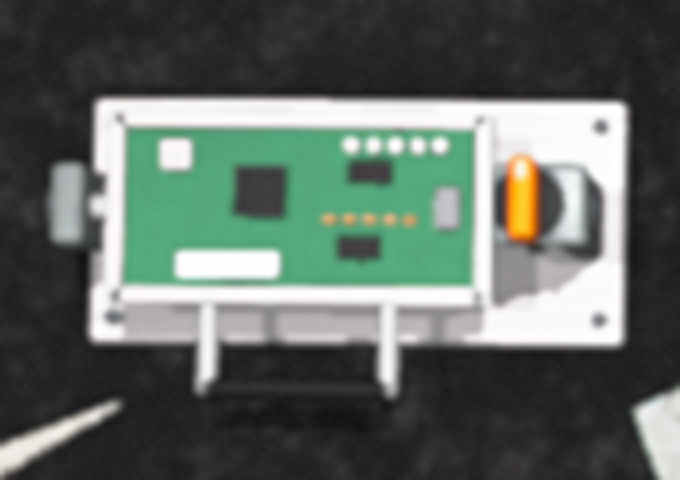

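Request:
{"api": "arm_command", "payload": {
  "commands": "0.2 0.031 -0.053 0 2.5;0.2 0.031 -0.053 0 2.5;0.2 0.031 -0.053 0 2.5;0.2 0.031 -0.053 0 2.5;0.2 0.031 -0.053 0 2.5;0.2 0.031 -0.053 0 2.5;0.2 0.031 -0.053 0 2.5;0.2 0.031 -0.053 0 0"
}}

```text
clock: 1.15
eef_pos: [0.4495, 0.1604, 0.2471]
eef_rot: [-179.9, 0.1, 179.9]
ft_force: [-0.1, 1.0, -0.3]
finger_gap: 0.0514
```

Request:
{"api": "arm_command", "payload": {
  "commands": "0.2 0.03 -0.05 0 -0.5;0.2 0.03 -0.05 0 -0.5;0.2 0.02 -0.04 0 0;0.2 0 0 0 0"
}}

```text
clock: 1.65
eef_pos: [0.5327, 0.0116, 0.2463]
eef_rot: [-179.9, 0.1, 178.5]
ft_force: [-0.1, 0.7, -0.7]
finger_gap: 0.0515
```

```bash
python3 - <<'E'
from h import *
r=shot('wrist','w1');print(manip.get_obs()['eef_pos'],manip.get_obs()['eef_rot'])
P=cloud(r);im=r['image'];hsv=cv2.cvtColor(im,cv2.COLOR_RGB2HSV);H,S,V=[hsv[...,i].astype(int) for i in range(3)]
m=(H<25)&(S>150)&(V>120)&(P[...,2]>.17)&(P[...,2]<.185)
q=P[m];print(len(q),q.mean(0),cv2.minAreaRect(q[:,:2].astype(np.float32)*1000),np.percentile(q,[1,99],axis=0))
E
```

```text
[0.53176998 0.0128241  0.24619935] [-1.79964516e+02  5.53443835e-02  1.78592420e+02]
1450 [0.53954772 0.0107759  0.17577638] ((542.2702026367188, 10.617164611816406), (11.16606616973877, 39.98127365112305), 88.6738052368164) [[0.52270918 0.00498181 0.17132939]
 [0.561097   0.01639525 0.17760741]]
```

View pics/w1.png

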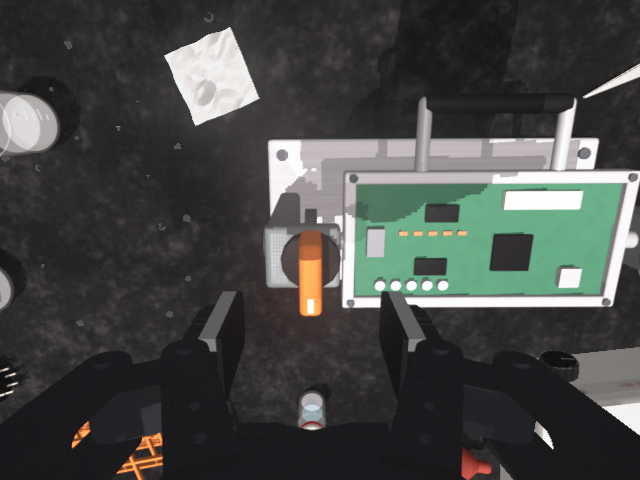

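The wrist view shows the fin at (310,275) and the handle bar at (500,102). The fin measures 40 x 11 mm, centred at (0.542, 0.0107). Descending onto it now.

Request:
{"api": "arm_command", "payload": {
  "commands": "0.2 0.009 -0.001 -0.02 0.4;0.2 0 0 -0.03 0;0.2 0 0 -0.025 0;0.2 0 0 0 0"
}}

```text
clock: 2.2
eef_pos: [0.538, 0.0164, 0.1695]
eef_rot: [179.9, -0.1, 179.3]
ft_force: [0.0, -0.9, -0.1]
finger_gap: 0.0513
```

Request:
{"api": "arm_command", "payload": {
  "commands": "0.2 0.004 -0.005 0 -0.4;0.2 0 0 0 0"
}}

```text
clock: 2.45
eef_pos: [0.5428, 0.0124, 0.1714]
eef_rot: [179.9, 0.1, 179.0]
ft_force: [1.2, 0.5, -0.1]
finger_gap: 0.0515
```

Request:
{"api": "arm_command", "payload": {
  "commands": "-1 0 -0.001 -0.002 0;-1 0 0 0 0;-1 0 0 0 0;-1 0 0 0 0"
}}

```text
clock: 2.95
eef_pos: [0.544, 0.0102, 0.1714]
eef_rot: [-180.0, 0.3, 178.9]
ft_force: [0.3, -0.5, -1.9]
finger_gap: 0.0108
```

Request:
{"api": "arm_command", "payload": {
  "commands": "-1 0 0 0 10;-1 0 0 0 10;-1 0 0 0 10;-1 0 0 0 10"
}}

```text
clock: 3.45
eef_pos: [0.5437, 0.011, 0.1714]
eef_rot: [179.9, 0.3, -139.8]
ft_force: [-0.2, -0.5, 0.6]
finger_gap: 0.0109
```

Request:
{"api": "arm_command", "payload": {
  "commands": "-1 -0.001 0 0 10;-1 0 0 0 10;-1 0 0 0 10;-1 0 0 0 8;-1 0 0 0 2;-1 0 0 0 0"
}}

```text
clock: 4.2
eef_pos: [0.543, 0.0113, 0.1714]
eef_rot: [179.8, 0.4, -98.8]
ft_force: [1.2, -0.6, 0.2]
finger_gap: 0.0105
```

Request:
{"api": "arm_command", "payload": {
  "commands": "0 0 0 0 0;0 0 0 0 0;0 0 0 0.03 0;0 0 0 0.04 0;0 0 0 0 0"
}}

```text
clock: 4.82
eef_pos: [0.5423, 0.0129, 0.2425]
eef_rot: [179.7, 0.6, -98.6]
ft_force: [0.2, -0.9, -0.6]
finger_gap: 0.0426
```

```bash
python3 - <<'E'
from h import *
r=shot('top','t2');print(manip.get_obs()['eef_pos'])
r=shot('wrist','w2')
P=cloud(r);im=r['image'];hsv=cv2.cvtColor(im,cv2.COLOR_RGB2HSV);H,S,V=[hsv[...,i].astype(int) for i in range(3)]
m=(H<25)&(S>150)&(V>120)&(P[...,2]>.17)&(P[...,2]<.185)
q=P[m];print(len(q),q.mean(0),cv2.minAreaRect(q[:,:2].astype(np.float32)*1000))
# bar: dark, height ~.1, x<.475
m=(V<60)&(P[...,2]>.09)&(P[...,2]<.112)&(P[...,0]<.475)&(P[...,0]>.42)&(P[...,1]>.06)&(P[...,1]<.2)
q=P[m];print(len(q),q.mean(0) if len(q) else 0,cv2.minAreaRect(q[:,:2].astype(np.float32)*1000) if len(q) else 0, np.percentile(q[:,2],95) if len(q) else 0)
E
```

```text
[0.54094522 0.01300312 0.24041785]
1521 [0.54204057 0.00789926 0.17595908] ((542.5140991210938, 10.125900268554688), (38.506072998046875, 11.352289199829102), 78.98511505126953)
707 [0.45571262 0.10304932 0.10508387] ((455.4788818359375, 105.01742553710938), (40.40024948120117, 11.539046287536621), 88.9245834350586) 0.10686317252604735
```

View pics/w2.png

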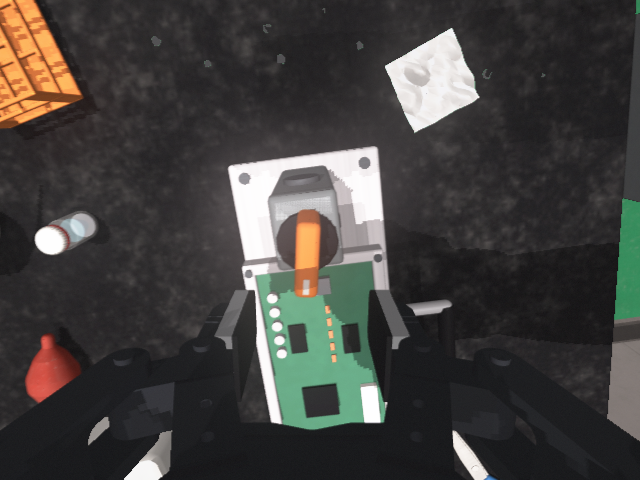

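The wrist view shows the fin turned 80° at (307,250), so the knob is fully loose. Now to the handle bar at about (0.455, 0.131, 0.100).

Request:
{"api": "arm_command", "payload": {
  "commands": "-0.3 -0.03 0.04 0 2.5;-0.3 -0.03 0.04 0 2.5;-0.3 -0.026 0.038 0 2.4;-0.3 0 0 -0.02 0;-0.3 0 0 0 0"
}}

```text
clock: 5.55
eef_pos: [0.4464, 0.1338, 0.2109]
eef_rot: [178.6, 0.6, -90.9]
ft_force: [0.2, 0.5, 1.4]
finger_gap: 0.0302
```

Request:
{"api": "arm_command", "payload": {
  "commands": "-0.3 0.008 -0.002 -0.02 0;-0.3 0 0 -0.03 0;-0.3 0 0 -0.02 0;-0.3 0 0 0 0"
}}

```text
clock: 6.05
eef_pos: [0.455, 0.1307, 0.1388]
eef_rot: [178.5, 0.6, -91.0]
ft_force: [-0.1, -1.3, 0.6]
finger_gap: 0.0298
```

```bash
python3 - <<'E'
from h import *
r=shot('wrist','w3')
print(manip.get_obs()['eef_pos'])
E
```

```text
[0.45581545 0.13079533 0.1397117 ]
```

View pics/w3.png

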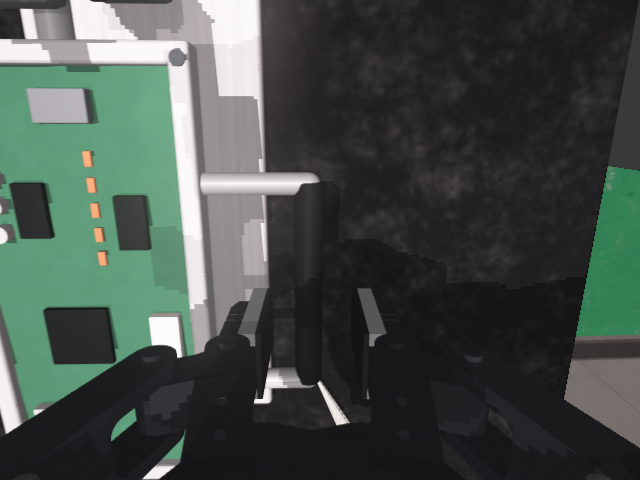

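The wrist view shows the bar (308,285) centred between the pads at (260,335) and (368,335). I'll descend and close.

Request:
{"api": "arm_command", "payload": {
  "commands": "-0.3 0 0 -0.02 0;-0.3 0 0 -0.018 0;-1 0 0 0 0;-1 0 0 0 0;-1 0 0 0 0"
}}

```text
clock: 6.72
eef_pos: [0.4555, 0.1307, 0.1052]
eef_rot: [178.5, 0.7, -91.1]
ft_force: [-1.3, 0.1, -2.4]
finger_gap: 0.0097
```

Request:
{"api": "arm_command", "payload": {
  "commands": "-1 0.002 0 0.0187 0;-1 0.0058 0 0.0179 0;-1 0.0094 0 0.0163 0"
}}

```text
clock: 7.1
eef_pos: [0.4714, 0.1304, 0.1586]
eef_rot: [178.3, 0.7, -91.1]
ft_force: [0.9, -0.2, -6.3]
finger_gap: 0.0097
```

Request:
{"api": "arm_command", "payload": {
  "commands": "-1 0.0133 0 0.0138 0;-1 0.0152 0 0.011 0;-1 0.0172 0 0.0077 0;-1 0.0184 0 0.0039 0"
}}

```text
clock: 7.6
eef_pos: [0.5274, 0.1292, 0.1994]
eef_rot: [177.3, 0.5, -91.1]
ft_force: [-6.7, -1.5, 3.2]
finger_gap: 0.0094
```

Request:
{"api": "arm_command", "payload": {
  "commands": "-1 0.009 0 -0.003 0;-1 0 0 0 0"
}}

```text
clock: 7.85
eef_pos: [0.5388, 0.129, 0.2011]
eef_rot: [177.5, 0.5, -91.1]
ft_force: [0.4, 0.5, -14.4]
finger_gap: 0.0097
```

```bash
python3 - <<'E'
from h import *
r=shot('wrist','w4')
o=manip.get_obs();print(o['eef_pos'],o['eef_rot'],o['ft_force'],o['joints'])
shot('scene','s4')
E
```

```text
[0.53847551 0.12902708 0.20094368] [177.51627864   0.49860098 -91.12928206] [-1.70314777  0.02748728 -0.91108124] [  6.38038043  11.95797457 -12.65636513  67.78314949   0.81838592
 -82.51827132]
```

View pics/w4.png

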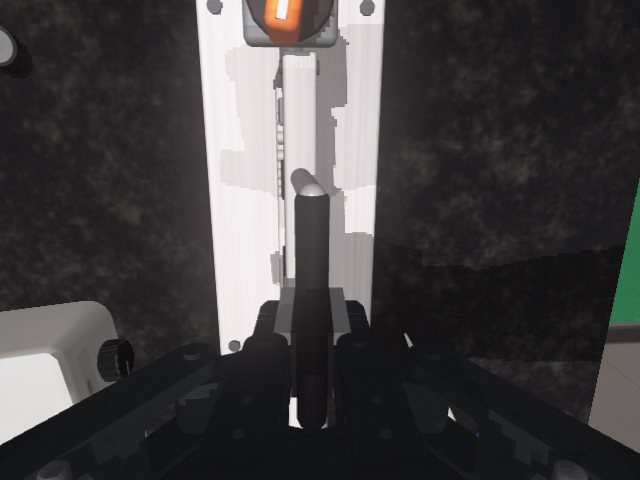

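View pics/s4.png

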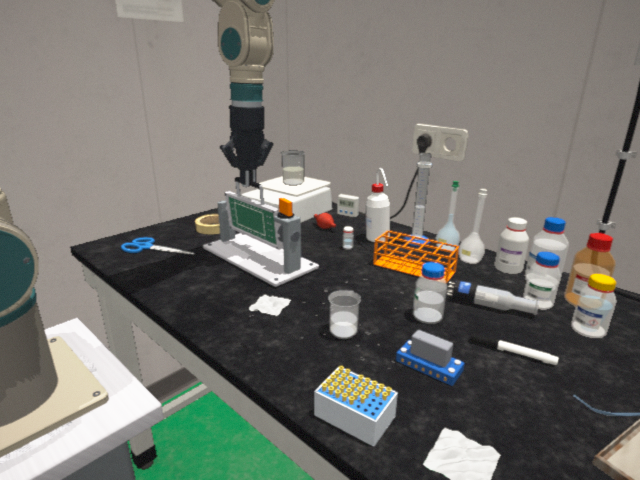

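The frame stands upright with the bar in the grip at (312,300). In the scene view, the board at (252,215) is nearly vertical. I'll keep going over the top.

Request:
{"api": "arm_command", "payload": {
  "commands": "-1 0.0185 0 -0.002 0;-1 0.0183 0 -0.006 0;-1 0.0169 0 -0.0095 0;-1 0 0 0 0"
}}

```text
clock: 8.45
eef_pos: [0.5938, 0.1282, 0.1865]
eef_rot: [177.6, 0.4, -91.1]
ft_force: [-1.1, 0.5, 0.2]
finger_gap: 0.0098
```

Request:
{"api": "arm_command", "payload": {
  "commands": "-1 0.0132 0 -0.012 0;-1 0.0121 0 -0.0155 0;-1 0.0088 0 -0.0175 0;-1 0 0 0 0"
}}

```text
clock: 8.95
eef_pos: [0.6296, 0.1273, 0.1389]
eef_rot: [177.7, 0.2, -91.1]
ft_force: [-0.8, -1.1, 1.9]
finger_gap: 0.0096
```

Request:
{"api": "arm_command", "payload": {
  "commands": "-1 0.0037 0 -0.016 0;-1 0.001 0 -0.0155 0;-1 0 0 -0.003 0;-1 0 0 -0.002 0"
}}

```text
clock: 9.45
eef_pos: [0.6355, 0.1277, 0.1045]
eef_rot: [177.8, 0.3, -91.2]
ft_force: [-6.0, -2.3, 19.1]
finger_gap: 0.0092
```

Request:
{"api": "arm_command", "payload": {
  "commands": "-0.3 0 0 0 0;-0.3 0 0 0 0;-0.3 0 0 0.02 0;-0.3 0 0 0.04 0;-0.3 0 0 0.05 0;0 0 0 0.02 0"
}}

```text
clock: 10.2
eef_pos: [0.6327, 0.1289, 0.2372]
eef_rot: [177.5, 0.4, -91.2]
ft_force: [0.1, -0.3, -0.2]
finger_gap: 0.0428
```

```bash
python3 - <<'E'
from h import *
r=shot('top','t5');P=cloud(r);im=r['image'];hsv=cv2.cvtColor(im,cv2.COLOR_RGB2HSV);H,S,V=[hsv[...,i].astype(int) for i in range(3)]
o=manip.get_obs();print(o['eef_pos'],o['eef_rot'],o['joints'])
cv2.imwrite('pics/t5z.png',cv2.resize(im[150:290,130:330],None,fx=4,fy=4)[:,:,::-1])
shot('scene','s5')
E
```

```text
[0.63356204 0.12909733 0.23936056] [177.71748079   0.4382177  -91.16259942] [  5.49603841  19.76349418   2.44229498  74.89526969   0.69952617
 -83.36362444]
```

View pics/t5z.png

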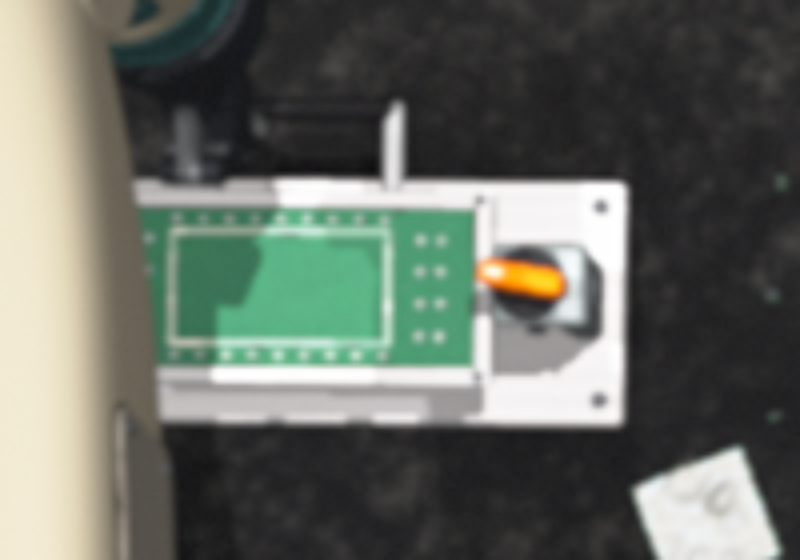

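View pics/s5.png

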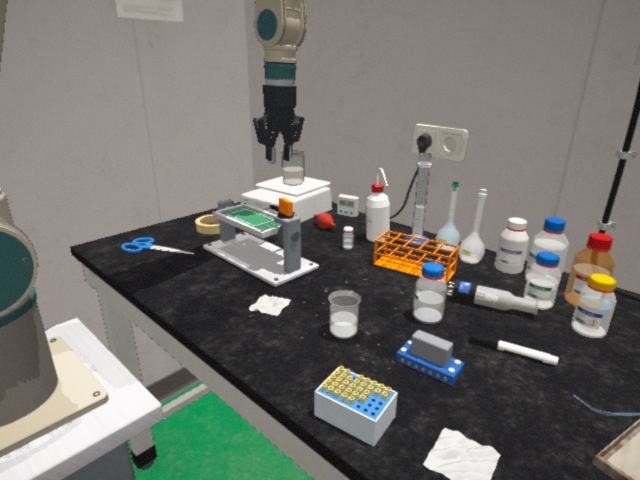

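The top view now shows the solder side with its white outline (280,287 in the crop), the handle on +x and the frame level. Next I'll go back to the knob, whose fin is still near 80°.

Request:
{"api": "arm_command", "payload": {
  "commands": "0.2 -0.03 -0.04 0 -2.5;0.2 -0.03 -0.04 0 -2.5;0.2 -0.031 -0.0385 0 -2.6;0.2 0 0 0 0"
}}

```text
clock: 10.8
eef_pos: [0.5382, 0.0088, 0.2338]
eef_rot: [177.4, 0.4, -98.9]
ft_force: [-0.3, 0.3, -0.2]
finger_gap: 0.0513
```

```bash
python3 - <<'E'
from h import *
r=shot('wrist','w6');P=cloud(r);im=r['image'];hsv=cv2.cvtColor(im,cv2.COLOR_RGB2HSV);H,S,V=[hsv[...,i].astype(int) for i in range(3)]
m=(H<25)&(S>150)&(V>120)&(P[...,2]>.17)&(P[...,2]<.185)
q=P[m];print(len(q),cv2.minAreaRect(q[:,:2].astype(np.float32)*1000))
o=manip.get_obs();print(o['eef_pos'],o['eef_rot'])
# field outline from top t5
E
```

```text
1579 ((542.9522094726562, 10.409750938415527), (39.34374237060547, 11.553287506103516), 80.0590591430664)
[0.53948986 0.00963202 0.23387039] [177.50537222   0.45770158 -98.80863686]
```

Request:
{"api": "arm_command", "payload": {
  "commands": "0.2 0.003 0.001 -0.02 0;0.2 0 0 -0.025 0;0.2 0 0 -0.019 0;0.2 0 0 0 0"
}}

```text
clock: 11.35
eef_pos: [0.5454, 0.0139, 0.1669]
eef_rot: [177.6, 0.6, -98.5]
ft_force: [-0.0, 0.6, 0.5]
finger_gap: 0.0509
```

Request:
{"api": "arm_command", "payload": {
  "commands": "0.2 -0.0025 -0.0035 0.003 0;-1 0 0 0 0;-1 0 0 0 0;-1 0 0 0 0;-1 0 0 0 0"
}}

```text
clock: 11.98
eef_pos: [0.5435, 0.0113, 0.1723]
eef_rot: [177.7, 0.6, -98.6]
ft_force: [-1.3, 0.4, -2.1]
finger_gap: 0.0107
```

Request:
{"api": "arm_command", "payload": {
  "commands": "-1 0 0 0 -10;-1 0 0 0 -10;-1 0 0 0 -10;-1 0 0 0 -10;-1 0 0 0 -10;-1 0 0 0 -10;-1 0 0 0 -10;-1 0 0 0 -10"
}}

```text
clock: 12.98
eef_pos: [0.5442, 0.0097, 0.1723]
eef_rot: [178.1, 0.6, 179.3]
ft_force: [-0.9, 0.7, -0.1]
finger_gap: 0.0108
```

Request:
{"api": "arm_command", "payload": {
  "commands": "-1 0 0 0 -1.5;-1 0 0 0 0;0 0 0 0 0;0 0 0 0 0;0 0 0 0.04 0;0 0 0 0.04 0;0 0 0 0 0"
}}

```text
clock: 13.85
eef_pos: [0.5465, 0.0093, 0.2551]
eef_rot: [178.1, 0.8, 178.2]
ft_force: [0.1, -0.3, 0.4]
finger_gap: 0.0427
```

```bash
python3 - <<'E'
from h import *
r=shot('wrist','w7');P=cloud(r);im=r['image'];hsv=cv2.cvtColor(im,cv2.COLOR_RGB2HSV);H,S,V=[hsv[...,i].astype(int) for i in range(3)]
m=(H<25)&(S>150)&(V>120)&(P[...,2]>.17)&(P[...,2]<.185)
q=P[m];print(len(q),cv2.minAreaRect(q[:,:2].astype(np.float32)*1000))
o=manip.get_obs();print(o['eef_pos'],o['eef_rot'],o['joints'])
r=shot('top','t7')
E
```

```text
1435 ((542.1906127929688, 10.577507019042969), (11.876143455505371, 39.39277267456055), 89.29269409179688)
[0.54526296 0.00938779 0.25305511] [178.06285571   0.63676427 178.24483291] [ -6.80514996   7.26403302 -11.7723174   70.49993325   1.98567255
  -5.05271212]
```

View pics/w7.png

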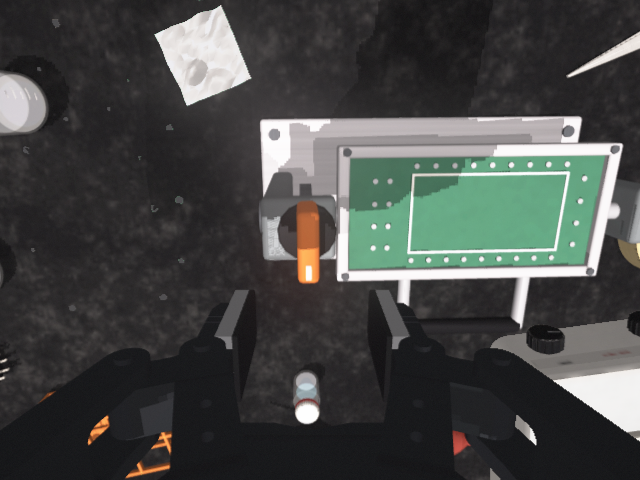

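View pics/t7.png

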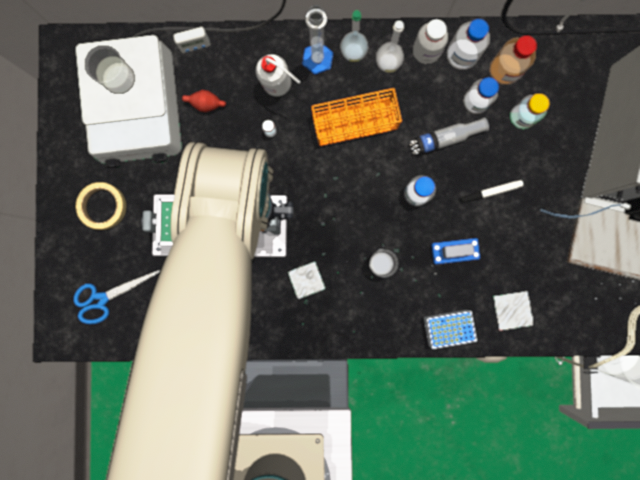

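The knob is home (fin within 0.6° of its start), and the outline's corners are near (412,174), (568,172), (557,250), (408,252). I'll measure the field by casting rays.

```bash
cat >> h.py <<'E'
def ray(r,uv,z):
    K=r['camera_matrix'];T=r['world_from_camera']
    uv=np.atleast_2d(uv).astype(float);d=np.c_[(uv-[K[0,2],K[1,2]])/[K[0,0],K[1,1]],np.ones(len(uv))]@T[:3,:3].T
    o=T[:3,3];return o+d*((z-o[2])/d[:,2])[:,None]
E
python3 - <<'E'
from h import *
for n,box in [('w7',(395,580,160,262)),('t5',(165,232,200,245))]:
    r=ld(n);im=r['image'];hsv=cv2.cvtColor(im,cv2.COLOR_RGB2HSV).astype(int)
    m=(hsv[...,1]<(70 if n=='w7' else 110))&(hsv[...,2]>120)
    z=np.zeros_like(m);z[box[2]:box[3],box[0]:box[1]]=1;m&=z
    k,lab,st,_=cv2.connectedComponentsWithStats(m.astype(np.uint8),connectivity=8)
    i=1+np.argmax(st[1:,2]*st[1:,3]*(st[1:,4]>30));v,u=np.nonzero(lab==i)
    q=ray(r,np.c_[u,v],.1025);print(n,st[i],cv2.minAreaRect(q[:,:2].astype(np.float32)*1000))
E
```

```text
w7 [ 407  171  164   84 1816] ((545.4398193359375, 139.08316040039062), (110.88638305664062, 59.05904006958008), 88.75617980957031)
t5 [ 165  200   67   45 1293] ((543.4539184570312, 141.7617645263672), (133.2947235107422, 88.1664810180664), 89.20028686523438)
```

Request:
{"api": "arm_command", "payload": {
  "commands": "1 -0.008 -0.05 0 -10.3;1 -0.008 -0.05 0 -10.3;1 -0.008 -0.05 0 -10.3;1 -0.008 -0.05 0 -10.3;1 -0.008 -0.05 0 -10.3;1 -0.008 -0.05 0 -10.3;1 -0.008 -0.05 0 -10.3;1 -0.008 -0.046 0 -10.3"
}}

```text
clock: 14.95
eef_pos: [0.4719, -0.3917, 0.2368]
eef_rot: [178.3, -0.6, 93.6]
ft_force: [0.9, 0.2, 0.1]
finger_gap: 0.0856
```

Request:
{"api": "arm_command", "payload": {
  "commands": "1 0 0 -0.04 0;1 0 0 -0.03 0;1 0 0 0 0"
}}

```text
clock: 15.32
eef_pos: [0.4687, -0.3945, 0.1599]
eef_rot: [178.5, -0.9, 93.1]
ft_force: [0.6, 0.2, 0.5]
finger_gap: 0.0854
```

```bash
python3 - <<'E'
from h import *
r=shot('wrist','w8');P=cloud(r);im=r['image']
o=manip.get_obs();print(o['eef_pos'],o['eef_rot'],o['joints'])
m=(P[...,2]>.046)&(P[...,2]<.058)&(abs(P[...,0]-.482)<.05)&(abs(P[...,1]+.387)<.06)
q=P[m];print(len(q),np.median(q[:,2]),cv2.minAreaRect(q[:,:2].astype(np.float32)*1000))
E
```

```text
[ 0.46937129 -0.39505673  0.16141259] [178.46279398  -0.76244173  93.15615631] [-46.86581443  17.68719762 -10.17576633  61.73335948   1.66771445
  39.99413329]
3818 0.052162963735218296 ((482.7079772949219, -387.599365234375), (24.061965942382812, 59.72019577026367), 5.744398593902588)
```

View pics/w8.png

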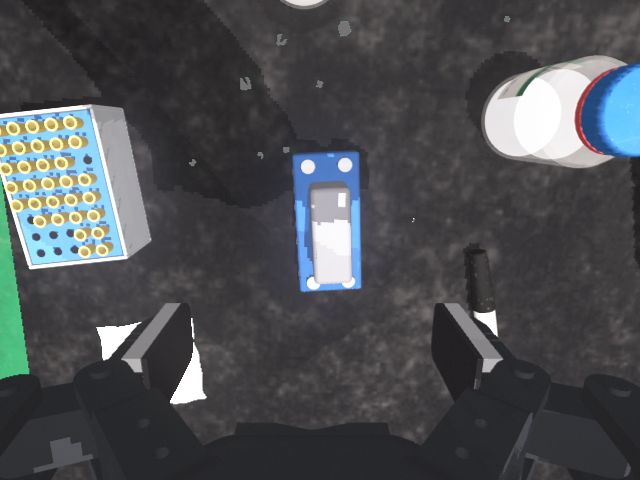

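The wrist view shows the block at (328,230), with the bottle (560,110) and tip rack (70,185) well clear.

Request:
{"api": "arm_command", "payload": {
  "commands": "0.5 0.0065 0.004 -0.01 1.3;0.5 0.0065 0.004 -0.02 1.3;0.5 0 0 -0.03 0;0.5 0 0 -0.02 0;0.5 0 0 0 0"
}}

```text
clock: 16.0
eef_pos: [0.4869, -0.3859, 0.0802]
eef_rot: [178.2, -0.5, 96.3]
ft_force: [-0.6, 0.1, 0.5]
finger_gap: 0.064
```

Request:
{"api": "arm_command", "payload": {
  "commands": "0.5 -0.004 -0.002 -0.015 -0.5;0.5 0 0 -0.015 0;0.5 0 0 -0.007 0;0.5 0 0 0 0"
}}

```text
clock: 16.5
eef_pos: [0.484, -0.3886, 0.0422]
eef_rot: [178.1, -0.4, 95.8]
ft_force: [-0.5, -0.7, 0.8]
finger_gap: 0.0638
```

Request:
{"api": "arm_command", "payload": {
  "commands": "-1 -0.001 0.001 0 0;-1 0 0 0 0;-1 0 0 0 0;-1 0 0 0 0"
}}

```text
clock: 17.0
eef_pos: [0.4837, -0.3884, 0.0438]
eef_rot: [178.0, -0.2, 95.8]
ft_force: [-0.5, 0.3, -2.1]
finger_gap: 0.0228
```

Request:
{"api": "arm_command", "payload": {
  "commands": "-1 0 0 0.02 0;-1 0 0 0.04 0;-1 0 0 0.05 0;-1 0 0 0.05 0;-1 0 0 0.02 0"
}}

```text
clock: 17.62
eef_pos: [0.4802, -0.3847, 0.2239]
eef_rot: [178.3, -0.7, 95.8]
ft_force: [-0.1, -0.8, -1.4]
finger_gap: 0.0231
```

Request:
{"api": "arm_command", "payload": {
  "commands": "-1 0.0065 0.05 0.02 -0.7;-1 0.0065 0.052 0.015 -0.7;-1 0.0065 0.052 0 -0.7;-1 0.0065 0.052 0 -0.7;-1 0.0065 0.052 0 -0.7;-1 0.0065 0.052 0 -0.7;-1 0.0065 0.052 0 -0.7;-1 0.0065 0.052 0 -0.7"
}}

```text
clock: 18.62
eef_pos: [0.5323, 0.0371, 0.2617]
eef_rot: [178.0, -0.5, 89.6]
ft_force: [0.5, 0.3, -2.2]
finger_gap: 0.0229
```

Request:
{"api": "arm_command", "payload": {
  "commands": "-1 0.01 0.045 0 -0.7;-1 0.005 0.04 0 -0.7;-1 0 0 0 0;-1 0 0 0 0"
}}

```text
clock: 19.12
eef_pos: [0.5459, 0.1284, 0.2602]
eef_rot: [178.1, -0.5, 88.5]
ft_force: [0.1, -0.5, -2.4]
finger_gap: 0.023
```

Request:
{"api": "arm_command", "payload": {
  "commands": "-1 -0.001 0.005 -0.03 0;-1 0 0.005 -0.03 0.3;-1 0 0 -0.025 0;-1 0 0 0 0"
}}

```text
clock: 19.62
eef_pos: [0.5446, 0.1338, 0.1737]
eef_rot: [178.1, -0.4, 88.4]
ft_force: [0.2, 0.0, -2.0]
finger_gap: 0.0231
```

```bash
python3 - <<'E'
from h import *
r=shot('wrist','w9');P=cloud(r)
o=manip.get_obs();print(o['eef_pos'],o['eef_rot'],o['joints'])
m=(P[...,2]>.155)&(P[...,2]<.2)&(abs(P[...,0]-.545)<.025)&(abs(P[...,1]-.139)<.06)
q=P[m];print(len(q),np.percentile(q[:,2],[2,50,98]),cv2.minAreaRect(q[:,:2].astype(np.float32)*1000))
E
```

```text
[0.54580777 0.13398949 0.1751116 ] [177.88672256  -0.44509389  88.41334494] [  7.14459716  11.06388173 -17.08158629  59.69818613   0.11890952
  98.7416994 ]
18297 [0.16147546 0.18254175 0.19815458] ((547.2806396484375, 135.70254516601562), (47.62324523925781, 62.14205551147461), 18.609106063842773)
```

View pics/w9.png

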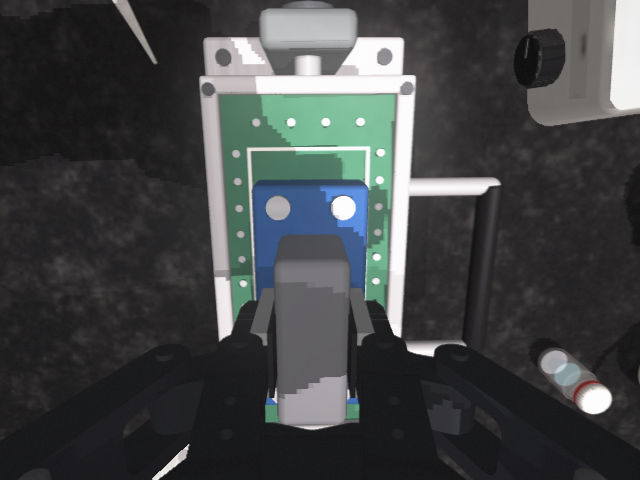

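The wrist view shows the block (312,240) held square and centred over the outline (250–369), needing about 4 mm more in +y. I'll lower it slowly.

Request:
{"api": "arm_command", "payload": {
  "commands": "-1 -0.001 0.004 -0.008 0.4;-1 0 0 -0.009 0;-1 0 0 -0.006 0;-1 0 0 0 0"
}}

```text
clock: 20.18
eef_pos: [0.5473, 0.1376, 0.1542]
eef_rot: [177.5, -0.5, 88.8]
ft_force: [-0.4, 0.1, -0.4]
finger_gap: 0.0231
```

Request:
{"api": "arm_command", "payload": {
  "commands": "-1 -0.002 0.0005 -0.004 0;-1 0 0 -0.003 0;-1 0 0 0 0"
}}

```text
clock: 20.55
eef_pos: [0.5454, 0.1384, 0.1471]
eef_rot: [177.5, -0.5, 88.8]
ft_force: [-0.5, -0.4, -1.2]
finger_gap: 0.023
```

Request:
{"api": "arm_command", "payload": {
  "commands": "-1 0 0 -0.0015 0;-1 0 0 0 0"
}}

```text
clock: 20.8
eef_pos: [0.5457, 0.1384, 0.1461]
eef_rot: [177.5, -0.5, 88.8]
ft_force: [-0.2, 0.3, -1.3]
finger_gap: 0.0229
```

Request:
{"api": "arm_command", "payload": {
  "commands": "-1 0 0 -0.0015 0;-1 0 0 0 0"
}}

```text
clock: 21.05
eef_pos: [0.5461, 0.1385, 0.1461]
eef_rot: [177.4, -0.5, 88.8]
ft_force: [-0.7, -0.9, -1.4]
finger_gap: 0.023
```

Request:
{"api": "arm_command", "payload": {
  "commands": "-1 -0.001 0 -0.003 0;-1 0 0 0 0"
}}

```text
clock: 21.3
eef_pos: [0.5466, 0.1387, 0.1463]
eef_rot: [177.2, -0.5, 88.8]
ft_force: [-0.1, -0.6, -2.0]
finger_gap: 0.0231
```

Request:
{"api": "arm_command", "payload": {
  "commands": "-1 -0.001 0 -0.004 0"
}}

```text
clock: 21.42
eef_pos: [0.5469, 0.1389, 0.1456]
eef_rot: [177.0, -0.5, 88.8]
ft_force: [-9.5, -1.4, 31.7]
finger_gap: 0.0233
```

Request:
{"api": "arm_command", "payload": {
  "commands": "-1 -0.001 0 -0.003 0"
}}

```text
clock: 21.55
eef_pos: [0.5467, 0.1389, 0.1457]
eef_rot: [176.9, -0.5, 88.8]
ft_force: [-5.2, -1.4, 15.7]
finger_gap: 0.0226
```

It's on the board. Releasing and lifting.

Request:
{"api": "arm_command", "payload": {
  "commands": "0 0 0 0 0;0 0 0 0 0;0 0 0 0.02 0;0 0 0 0.04 0;0 0 0 0.05 0;0 0 0 0.03 0;0 0 0 0 0"
}}

```text
clock: 22.42
eef_pos: [0.5452, 0.1386, 0.2845]
eef_rot: [177.2, -0.5, 88.8]
ft_force: [-0.0, 0.1, -0.6]
finger_gap: 0.0427
```

```bash
python3 - <<'E'
from h import *
r=shot('wrist','w10');P=cloud(r)
o=manip.get_obs();print(o['eef_pos'],o['eef_rot'],o['ft_force'])
m=(P[...,2]>.147)&(P[...,2]<.162)&(abs(P[...,0]-.545)<.03)&(abs(P[...,1]-.139)<.06)
q=P[m];print(len(q),np.percentile(q[:,2],[2,50,98]),cv2.minAreaRect(q[:,:2].astype(np.float32)*1000))
im=r['image'];hsv=cv2.cvtColor(im,cv2.COLOR_RGB2HSV).astype(int)
c=np.linalg.lstsq(np.c_[q[:,:2]-q[:,:2].mean(0),np.ones(len(q))],q[:,2],rcond=None)[0];print('top slope',c)
E
```

```text
[0.54426033 0.13846653 0.28282028] [177.33223498  -0.49680501  88.77421786] [ 0.29257852  0.17606432 -0.23801398]
3222 [0.15183963 0.15465443 0.15611469] ((548.0645751953125, 139.1816864013672), (60.23771286010742, 23.67234230041504), 89.03477478027344)
top slope [ 0.00539884 -0.00831604  0.1544975 ]
```

View pics/w10.png

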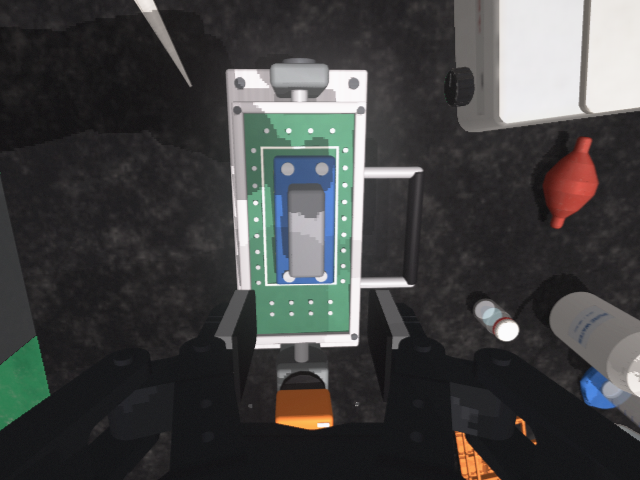

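```bash
python3 - <<'E'
from h import *
r=ld('w10');im=r['image'];hsv=cv2.cvtColor(im,cv2.COLOR_RGB2HSV).astype(int)
H,S,V=hsv[...,0],hsv[...,1],hsv[...,2]
z=np.zeros(H.shape,bool);z[140:292,255:345]=1
b=z&(H>100)&(H<125)&(S>110);v,u=np.nonzero(b)
print('base',u.min(),u.max(),v.min(),v.max(),cv2.minAreaRect(ray(r,np.c_[u,v],.1205)[:,:2].astype(np.float32)*1000))
m=z&(S<75)&(V>110)
k,lab,st,_=cv2.connectedComponentsWithStats(m.astype(np.uint8),connectivity=8)
i=1+np.argmax(st[1:,2]*st[1:,3]);v,u=np.nonzero(lab==i)
print('outline',st[i],cv2.minAreaRect(ray(r,np.c_[u,v],.1025)[:,:2].astype(np.float32)*1000))
P=cloud(r);q=P[m|b];
t=z&(P[...,2]>.15)&(P[...,2]<.158);q=P[t];print(cv2.minAreaRect(q[:,:2].astype(np.float32)*1000))
t=z&(abs(P[...,2]-.1205)<.004)&b;q=P[t];print(len(q),cv2.minAreaRect(q[:,:2].astype(np.float32)*1000))
for y in (170,200,220,250): print([ (int(a),H[y,a],S[y,a],V[y,a]) for a in (258,260,262,264,270,274,276,332,334,336,338,340)])
E
```

```text
base 274 334 157 283 ((547.9483032226562, 139.53936767578125), (94.67698669433594, 43.2525749206543), 88.64929962158203)
outline [ 260  140   80  147 1690] ((545.1618041992188, 140.43321228027344), (114.88495635986328, 59.27035903930664), 88.70179748535156)
((548.0645751953125, 139.1816864013672), (60.23771286010742, 23.67234230041504), 89.03477478027344)
3408 ((548.015625, 139.40538024902344), (94.91206359863281, 43.41855239868164), 88.59304809570312)
[(258, np.int64(74), np.int64(80), np.int64(108)), (260, np.int64(73), np.int64(72), np.int64(113)), (262, np.int64(14), np.int64(18), np.int64(216)), (264, np.int64(72), np.int64(57), np.int64(120)), (270, np.int64(74), np.int64(80), np.int64(111)), (274, np.int64(107), np.int64(112), np.int64(109)), (276, np.int64(108), np.int64(136), np.int64(131)), (332, np.int64(109), np.int64(132), np.int64(157)), (334, np.int64(109), np.int64(133), np.int64(172)), (336, np.int64(98), np.int64(4), np.int64(233)), (338, np.int64(78), np.int64(27), np.int64(225)), (340, np.int64(74), np.int64(88), np.int64(180))]
[(258, np.int64(73), np.int64(91), 
[... 1080 characters left out ...]
338, np.int64(75), np.int64(71), np.int64(183)), (340, np.int64(74), np.int64(87), np.int64(175))]
[(258, np.int64(165), np.int64(5), np.int64(218)), (260, np.int64(74), np.int64(80), np.int64(143)), (262, np.int64(74), np.int64(87), np.int64(146)), (264, np.int64(50), np.int64(3), np.int64(243)), (270, np.int64(74), np.int64(89), np.int64(149)), (274, np.int64(75), np.int64(67), np.int64(92)), (276, np.int64(108), np.int64(127), np.int64(135)), (332, np.int64(109), np.int64(140), np.int64(173)), (334, np.int64(86), np.int64(42), np.int64(151)), (336, np.int64(90), np.int64(1), np.int64(244)), (338, np.int64(74), np.int64(84), np.int64(152)), (340, np.int64(76), np.int64(61), np.int64(113))]
```

```bash
python3 - <<'E'
from h import *
shot('scene','s11');r=ld('s11');b=ld('scene0')
d=np.abs(r['image'].astype(int)-b['image']).max(2)[260:345,320:450];print('bystander diff px',(d>40).sum())
o=manip.get_obs();print(o['clock'],o['ft_force'],o['qvel'].round(2))
E
```

```text
bystander diff px 402
22.525 [-0.21617151  0.7479996  -1.61720846] [-0.05  0.81 -1.86  0.28  0.07 -0.04]
```

View pics/s11.png

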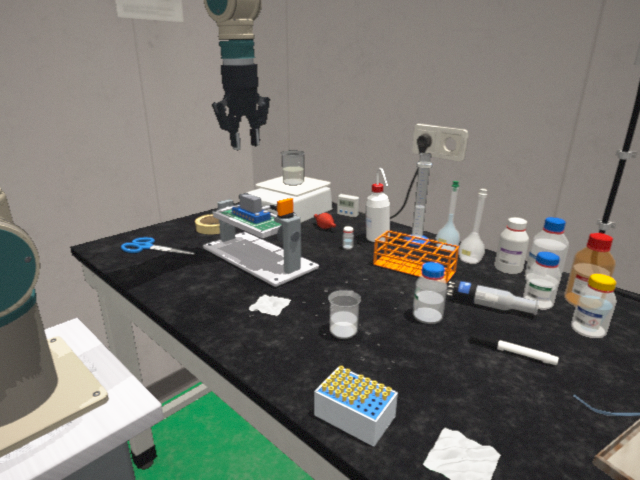

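The scene view shows the block standing on the board at (252,210), and the beaker (344,315) and bottle (430,293) where they were. The differing pixels look like the spot the block left. Handing in.

```bash
python3 -c "
from rig import manip
manip.sign_off();print('ok')"
```

```text
the job is handed in; nothing more can be done
ok
```

I carried out all the steps and handed the job in at about 22.5 s on the clock, well inside the 72 s limit. No verdict is reported.

- **Knob and frame:** I loosened the knob about 80°, swung the frame over by its handle onto the other stop, and tightened the knob again. Its fin is within 0.6° of where it started. I judged the frame to be on its stop from a 19 N push back at the end of the swing and from the pictures. I did not measure its angle.
- **Block:** The block stands upright in the outline and is released. Its centre is about 3 mm off the field's centre in x and 1 mm or less in y, and its length is within about 0.5° of the outline's. Its top is level, to a slope of about 0.5°.
- **Bystanders:** The beaker and bottle look unmoved. A picture comparison around them did show changed pixels. I put those down to the block having left that area and did not check further.
- **What disagreed:**
  - The tool tilted by up to about 3° during the work and could not be straightened with the moves available.
  - Lowering the block, small steps first showed no contact, then one step pressed with about 32 N, through the block and not the fingers.
  - One rough outline measurement from the top camera was too large because it caught parts outside the outline, so I used the wrist camera's instead.

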